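# Pass the adapter rack through the sprung gate of the chute

### The arm

A 6-joint arm with a two-finger parallel gripper is mounted at the origin on the work surface; the furniture and walls round the work are solid. World frame = base frame: x ahead of the robot, y to its left, z up, the work surface at z = 0. Lengths are in m, angles in rad, forces in N, time in s.
With the tool pointing down it reaches from about 0.35 to 0.85 m from the base axis. Payload 8.1 kg.
Tool frame: the origin (TCP) lies midway between the tips of the shut fingers; the grasp point (between the pads) lies 19 mm behind it (robot.grip_point_offset is the distance from the TCP to the grasp point, in m); z points along the fingers, y is the line along which they close (so a half turn about z gives the same grasp; the last joint's range is limited). The gripper opens to 93 mm and grips with 3 to 60 N. Pads are 15 mm wide; open, the fingers measure 128 mm over their backs; the gripper's body (75 mm by 188 mm) begins 65 mm behind the grasp point.
Start: joints at [-0.085, 0.13, 1.488, -0, 1.523, -0.085], TCP at [0.6, 0, 0.219] pointing down, gripper open.
Joint ranges: [-2.96, 2.96], [-0.89, 2.26], [0.02, 2.5], [-1.34, 4.48], [0, 2.73], [-2.66, 2.66]. Speed limits (rad/s): [2.39, 2.39, 2.79, 3.14, 3.14, 3.14].

### API

Orientations are given as a rotation vector (axis times angle).
In Python, from plant import robot, read_camera, job gives the robot as it stands.
- The arm moves only by the shell command python3 -m inch 'ROWS' [FORCE]. ROWS is JSON, one flat list of numbers, 5 for each row, row after row: the shift along the world's x, y, z in mm, then the turn about the world's z in degrees, then the opening in per cent of the stroke, from 0 (shut) to 100 (fully open). In form: [dx, dy, dz, yaw, hand, dx, dy, dz, yaw, hand, ...]. A call has 1 to 10 rows; each row is the pose to reach, as a shift and turn from the pose commanded when the call began; what a row does not reach only later rows make up. A row lasts 1/12 s, in which the tool goes at most 41.7 mm and 7.16 degrees, less where a joint would pass 70% of its speed; a pose out of reach is approached as far as the arm can. A call with a gripper value outside its range is refused whole. The fingers move at their own pace and stop on an object; FORCE is the grip in N (left out, the last holds). Time passes only in rows, so rows that repeat a pose let the fingers close. It gives the time, the measured TCP pose, the force, the opening and the grip force at its end, in the units of the state.
- robot.read_state(): the state, without advancing time (a new reading comes with each control period).
- read_camera(name): name is "scene" or "side" or "wrist"; returns a dict with "image" (480x640x3 uint8, blue, green, red), "K" (3x3 intrinsics, pixels), "extrinsics" (4x4, takes a point from world to camera coordinates); the wrist camera has in their place "mount" (4x4, takes a point from camera to tool coordinates, whose origin is the TCP and whose axes are the flange's). Camera axes: x right, y down, z forward; pixel columns grow to the right and rows downward; lengths in m; the calibration is good to about 2 mm. A picture is of the moment at which its call begins: read the wrist's pose just before it. There is no depth.
- job.close_job(): hands the job in; it is judged then, once.
The state is a dict: "t": time; "q": joint angles; "dq": joint speeds; "joint_torque": joint torques, N m; "tool_pos": TCP position; "orientation": TCP orientation; "force": force on the tool from outside, world axes, zero at the start; "wrist_torque": the same for the moment, N m; "opening": finger opening in m; "gripper_force": force on a finger pad.
Only numpy, scipy, OpenCV 4.12 (cv2) and the standard library are available. Lean on these libraries where they do the work, as an engineer would, in place of code of your own. Each camera call takes 0.05 s, during which the arm holds its last target. There are 200 camera calls.

### The job

Push the hold bar beside the chute down with a fingertip to sink the gate, and keep it down while you push the rack of adapters along the chute, over the gate and right up against the end stop; then let go so that the gate springs up again behind the rack. Only touch and push, never pick the rack up or tip it; it must not bump the raised gate, and the gate must not come up under it. Leave the other things on the bench where they are.

Things in the scene. Friction and masses are not known exactly. Their poses are not given: they have to be found in the camera images.
- chute: Fixed aluminium chute, 330 mm long, 64 mm wide inside; shifted and turned between starts. Origin: on the bench below the gate blade's station, mid-width. y axis: direction of travel (open entry y=-190, end stop y=+132 mm); x axis: across, away from the hold bar; z up. Floor z=56; low wall x=-36 to -32, top z=62; high wall x=+32 to +36, top z=80; hinge brackets at x=+110, top z=54.
- gate (a joint): Hinge of the sprung gate: hold bar, arms and blade are one rigid piece turning about a line along the travel at x=+110, z=42 mm of the chute. 0 rad = raised (shut), 0.17 = lower stop. Bar's lever 176 mm: 0.10 rad = bar 18 mm down, blade just below the floor, gate open; 0.13 rad = 23 mm down. Spring lifts the bar with about 2 N shut, 5 N open, and shuts the gate when let go.
- hold_bar (a point): Dark flat steel bar along the outside of the low wall, parallel to the travel, 270 x 16 x 8 mm. May be pushed down anywhere; a fingertip can slide along it. Origin: centre of its top face, when shut at x=-66, y=-50, z=66 mm of the chute (bar from y=-185 to +85), 22 mm clear of the low wall. Its y axis is the direction of travel.
- gate_blade (a point): Steel gate blade, 30 mm across the chute and 6 mm thick along it, standing 10 mm above the chute floor when shut. Origin: middle of its top edge, at x = -15, y = 0, z = 66 mm in the chute's frame when shut.
- rack: Loose grey tray holding three metal adapters (fixed in it), 60 across x 110 along x 26 mm high, 0.2 to 0.4 kg, slides easily, in the chute 90 to 125 mm before the blade. Origin: centre of its underside; axes as the chute's. Against the end stop its origin is at y=+77 mm of the chute.
- solder_spool: Bystander: spool of wire, 56 mm across, 40 mm high, standing on the bench. Origin: centre of its underside.
- tape_roll: Bystander: roll of tape, 82 mm across, 18 mm high, lying on the bench. Origin: centre of its underside.
- flux_pot: Bystander: small pot with a white lid, 37 mm across, 28 mm high. Origin: centre of its underside.
- alcohol_bottle: Bystander: white bottle, 60 mm across, 118 mm high. Origin: centre of its underside.
- rack_lug (a point): Centre of the rear face of the rack's push lug: a bar sticking out sideways over the low wall and hold bar, 14 mm thick along the travel, rack x=-30 to -76, 14 to 26 mm above the rack's underside (70 to 82 mm above the bench, 4 mm above the raised bar). This point is at x=-66, y=-7, z=20 mm of the rack. A finger holding the bar down behind the lug can push this face with its side.

How it is judged:
On the way, in this order (a step that is already met when the one before it is completed fails the run):
1. a finger holds the bar down and the gate is open, the rack still before it (value of joint gate above 0.1 rad and contact force between the fingers and gate above 0.5 N and y of rack in the frame of chute below -0.06 m), for 0.1 s.
2. the rack is over the open gate while a finger holds the bar down (value of joint gate above 0.095 rad and contact force between the fingers and gate above 0.3 N and y of rack in the frame of chute between -0.03 and 0.04 m), for 0.02 s.
At the end, for the whole second after the job is handed in: The rack stands flat on the chute floor past the gate, within 8 mm of the end stop and at rest; the hold bar is let go and the gate is up again (within 0.03 rad) (y of rack in the frame of chute above 0.069 m and z of rack in the frame of chute below 0.06 m and angle between rack's own z axis and vertical below 0.06 rad and value of joint gate below 0.03 rad and linear speed of rack below 0.01 m/s); the robot touches nothing.
It fails at once if the rack is lifted more than 10 mm off the chute floor (z of rack in the frame of chute above 0.066 m).
It fails at once if the rack is tipped by more than 0.2 rad (angle between rack's own z axis and vertical above 0.2 rad).
It fails at once if the rack bumps the gate blade or the blade comes up under it (contact force between gate and rack above 1 N).
It fails at once if a bystander is moved by more than 20 mm (distance of any of solder_spool, tape_roll, flux_pot, alcohol_bottle from where it was at the start of the episode above 0.02 m).
It also fails if it takes over 38 s, if anything falls off the work surface, if the arm or the gripper's body presses on something with over 40 N, if the wrist force passes 120 N, or if a joint passes its speed limit or range.

## Working session

There is one attempt and no reset: what is moved stays moved. The work goes in short steps, Python scripts to look and compute and a shell command to move; the robot and the scene stay as the last step left them, time stands still between calls to the robot, and variables do not carry over. Pictures are saved under pics/ and viewed, at most 12 in all, crops included, and the job is handed in when it is done.

```bash
ls; mkdir -p pics
python3 - <<'E'
from plant import robot, read_camera
import cv2,numpy as np
s=robot.read_state();print(s['t'],s['tool_pos'],s['orientation'],s['opening'])
for n in("scene","side"):
    c=read_camera(n);cv2.imwrite(f'pics/{n}0.png',c['image']);np.savez(f'{n}0.npz',**{k:np.array(v) for k,v in c.items()});print(n,c['K'],c['extrinsics'])
E
```

```text
pics
0.0 [5.99424173e-01 9.73733285e-05 2.17595980e-01] [-2.22040716e+00 -2.22046125e+00  1.85791512e-03] 0.09304987688138065
scene [[571.42366538   0.         323.07339516]
 [  0.         571.42366538 240.09261405]
 [  0.           0.           1.        ]] [[ 0.99993436  0.00239715 -0.0112044  -0.53521712]
 [-0.00842116 -0.50934932 -0.86051866  0.08448572]
 [-0.00776975  0.86055652 -0.50929569  1.42390666]
 [ 0.          0.          0.          1.        ]]
side [[517.79033898   0.         325.97804622]
 [  0.         517.79033898 244.3343388 ]
 [  0.           0.           1.        ]] [[ 0.01842614 -0.99979763  0.00807343 -0.01782784]
 [-0.82062971 -0.01973593 -0.5711194   0.48499219]
 [ 0.57116316  0.00389823 -0.8208273   1.16818381]
 [ 0.          0.          0.          1.        ]]
```

View pics/scene0.png

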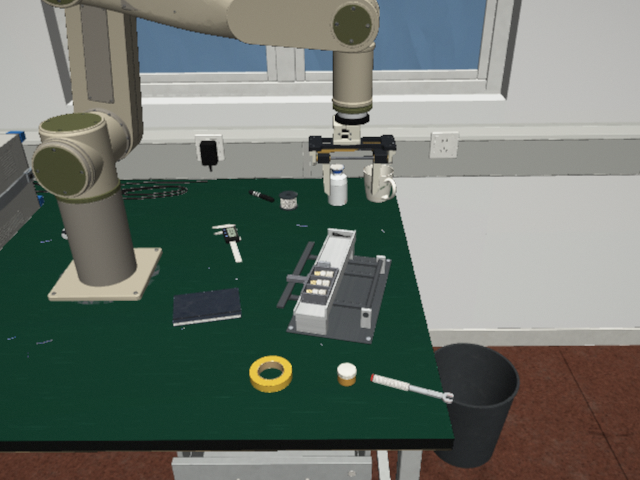

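View pics/side0.png

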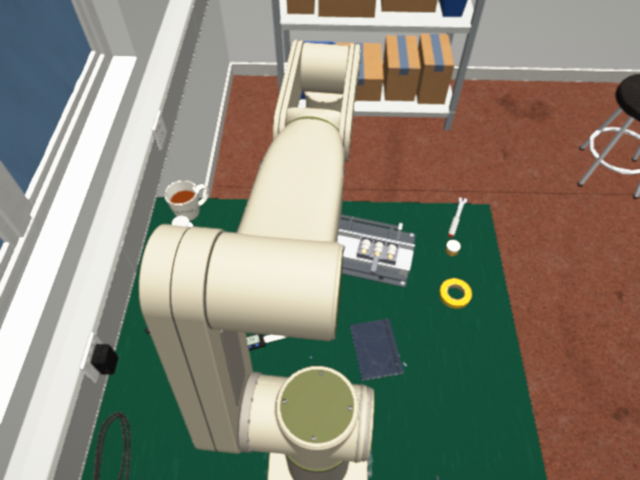

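Scene view: chute spans roughly (310,320) to (345,235), hold bar on its left from (282,303) to (312,243), and the rack at (320,280) with its lug at (295,278). The side view shows the lug at (376,262). I'll enlarge the scene view for exact features.

Run:
```python
import cv2
i=cv2.imread('pics/scene0.png')[220:345,265:400];cv2.imwrite('pics/c1.png',cv2.resize(i,None,fx=4.6,fy=4.6,interpolation=cv2.INTER_CUBIC))
i=cv2.imread('pics/side0.png')[205:295,325:425];cv2.imwrite('pics/c2.png',cv2.resize(i,None,fx=6,fy=6,interpolation=cv2.INTER_CUBIC))
```

```text
(no output)
```

View pics/c1.png

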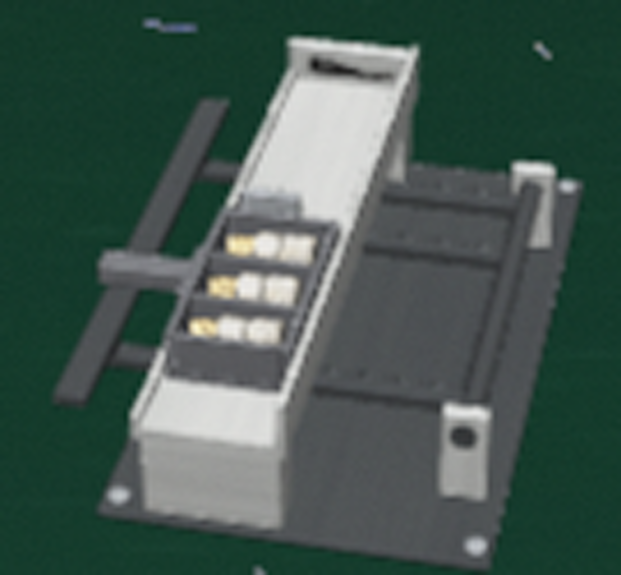

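View pics/c2.png

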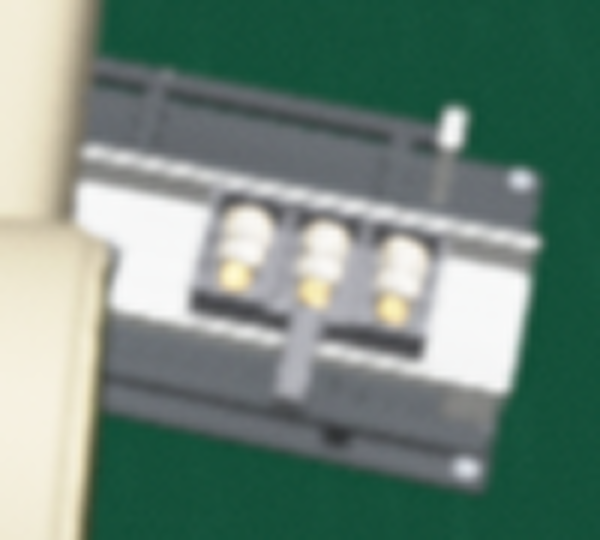

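Crop 1: bar top runs from about (70,392) near end to (216,100) far end; the lug's rear face lies at x 100–185, y 262–285; the rack's rear top edge is at (170,345)–(285,360). Crop 2: the chute entry is at (540,242) on the high wall and (510,392) on the low one; lug end at (290,395).

```bash
cat > h.py <<'E'
import numpy as np
def ray(K,E,uv,z):
    d=E[:3,:3].T@np.linalg.solve(K,[uv[0],uv[1],1.]);o=-E[:3,:3].T@E[:3,3]
    return o+d*(z-o[2])/d[2]
def proj(K,E,P):
    p=(E[:3,:3]@np.asarray(P).T).T+E[:3,3];p=p@K.T;return p[:,:2]/p[:,2:]
E
python3 - <<'E'
import numpy as np,cv2
from h import *
from scipy.optimize import least_squares
S=np.load('scene0.npz');D=np.load('side0.npz')
s=lambda x,y:(265+(x+.5)/4.6-.5,220+(y+.5)/4.6-.5)
d=lambda x,y:(325+(x+.5)/6-.5,205+(y+.5)/6-.5)
f=[('S',s(216,100),(-66,85,66)),('S',s(70,390),(-66,-185,66)),('S',s(135,412),(-34,-190,62)),('S',s(282,400),(34,-190,80)),
('D',d(538,240),(34,-190,80)),('D',d(510,390),(-34,-190,62))]
C={'S':S,'D':D}
for c,uv,P in f: print(c,P,ray(C[c]['K'],C[c]['extrinsics'],uv,P[2]/1000).round(4))
def T(p,P):
    c,q=np.cos(p[2]),np.sin(p[2]);P=np.array(P)/1000;return np.array([p[0]+c*P[0]-q*P[1],p[1]+q*P[0]+c*P[1],P[2]])
g=lambda p:np.concatenate([proj(C[c]['K'],C[c]['extrinsics'],[T(p,P)])[0]-uv for c,uv,P in f])
r=least_squares(g,[.6,-.1,-.2],loss='soft_l1',x_scale=[.1,.1,.1]);p=r.x;print(p,np.degrees(p[2]),g(p).reshape(-1,2).round(1))
np.save('p.npy',p)
for n,c,uv,z in(('lugleft top rear',S,s(101,262),.082),('lug end side',D,d(290,398),.082),('rack rear L',S,s(170,345),.082),('rack rear R',S,s(283,360),.082)):
    w=ray(c['K'],c['extrinsics'],uv,z)-[p[0],p[1],0];a,b=np.cos(p[2]),np.sin(p[2]);print(n,((a*w[0]+b*w[1])*1e3).round(1),((-b*w[0]+a*w[1])*1e3).round(1))
for P in((-66,-50,66),(-66,-140,66),(-66,80,66)):print(P,T(p,P).round(4))
E
```

```text
S (-66, 85, 66) [0.5073 0.0399 0.066 ]
S (-66, -185, 66) [ 0.4457 -0.2179  0.066 ]
S (-34, -190, 62) [ 0.4758 -0.2295  0.062 ]
S (34, -190, 80) [ 0.5425 -0.245   0.08  ]
D (34, -190, 80) [ 0.5405 -0.2477  0.08  ]
D (-34, -190, 62) [ 0.4711 -0.2324  0.062 ]
[ 0.55205938 -0.05423058 -0.23113203] -13.242889694011634 [[ 0.  -0.8]
 [-0.2  0.4]
 [-0.2  0.6]
 [-0.4  0.6]
 [-0.3 -0.4]
 [-0.5 -1.4]]
lugleft top rear -74.3 -103.6
lug end side -79.5 -98.6
rack rear L -24.3 -161.4
rack rear R 28.7 -161.4
(-66, -50, 66) [ 0.4764 -0.0878  0.066 ]
(-66, -140, 66) [ 0.4557 -0.1754  0.066 ]
(-66, 80, 66) [0.5061 0.0388 0.066 ]
```

```bash
python3 -m inch '[-40,-48,0,-7,0,-80,-97,0,-13.2,0,-120,-146,-10,-13.2,0,-144,-175,-40,-13.2,0,-144,-175,-80,-13.2,0,-144,-175,-118,-13.2,0,-144,-175,-118,-13.2,0,-144,-175,-118,-13.2,0]'
python3 - <<'E'
from plant import robot, read_camera
import cv2,numpy as np
from h import *
s=robot.read_state();print(s['t'],s['tool_pos'],s['orientation'],s['opening'],s['force'])
c=read_camera('scene');i=c['image'];print(proj(c['K'],c['extrinsics'],[s['tool_pos']]))
w=read_camera('wrist')['image']
a=cv2.resize(i[190:345,225:385],(480,465),interpolation=2)
cv2.imwrite('pics/b1.png',np.hstack([a,cv2.resize(w,(320,240)).repeat(1,0) if 0 else cv2.copyMakeBorder(cv2.resize(w,(320,240)),0,225,0,0,0)]))
E
```

```text
t: 0.77
tool_pos: [0.4495, -0.1744, 0.093]
orientation: [-2.456, -1.942, 0.009]
force: [-1.0, 0.2, -0.6]
opening: 0.044
gripper_force: 0.0
0.7667 [ 0.44948404 -0.17441568  0.09301508] [-2.45611633 -1.94173056  0.00912419] 0.04395278898947626 [-0.9711768   0.15136072 -0.63238785]
[[282.31840758 281.9105839 ]]
```

View pics/b1.png

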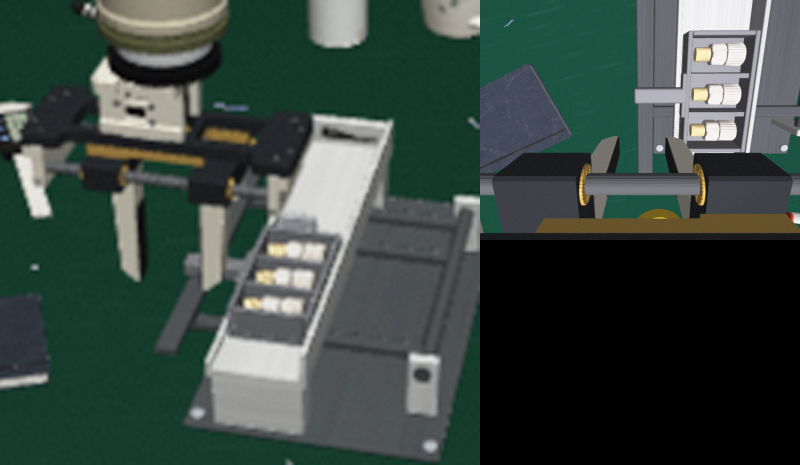

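The picture shows the fingers (still closing) above the bar behind the lug, and the hand aligned with the chute. I'll let them shut and the arm settle.

```bash
python3 -m inch '[0,0,0,0,0,0,0,0,0,0,0,0,0,0,0,0,0,0,0,0,0,0,0,0,0,0,0,0,0,0,0,0,0,0,0,0,0,0,0,0]'
python3 - <<'E'
from plant import robot, read_camera
import cv2,numpy as np
from h import *
p=np.load('p.npy');s=robot.read_state();w=s['tool_pos']-[p[0],p[1],0];a,b=np.cos(p[2]),np.sin(p[2]);print('chute',a*w[0]+b*w[1],-b*w[0]+a*w[1],w[2])
w=read_camera('wrist');cv2.imwrite('pics/w2.png',w['image'])
i=read_camera('scene')['image'];cv2.imwrite('pics/b2.png',cv2.resize(i[210:330,250:350],(600,600*6//5),interpolation=2)[:600])
E
```

```text
t: 1.53
tool_pos: [0.456, -0.1749, 0.1007]
orientation: [2.462, 1.952, 0.0]
force: [0.0, -0.0, 0.3]
opening: 0.0005
gripper_force: 0.0
chute -0.06581888000539779 -0.13946203149831352 0.10068235918526955
```

View pics/b2.png

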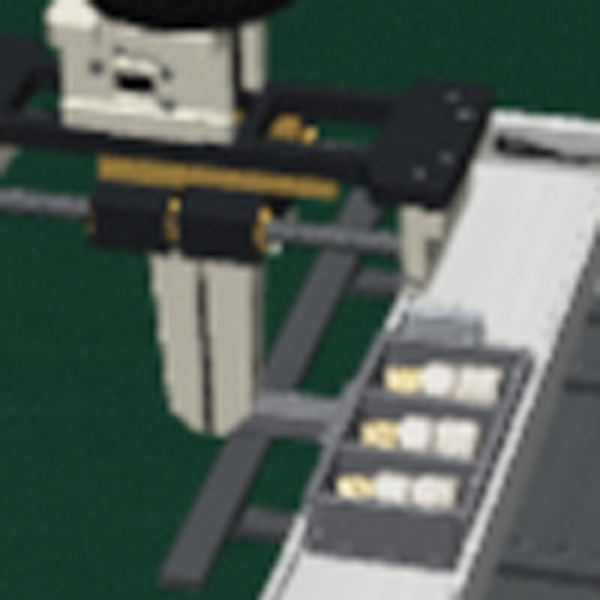

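View pics/w2.png

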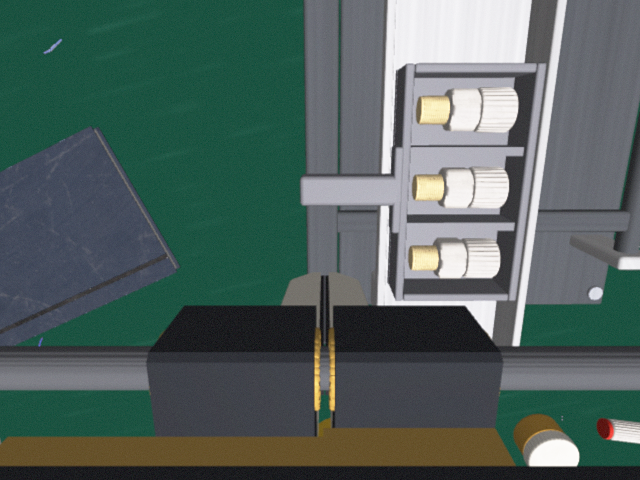

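Fingers shut and centred over the bar (u≈323, bar 305–338), with the lug ahead at v≈190 and clear. Now I press down.

```bash
python3 -m inch '[0,0,-15,0,0,0,0,-25,0,0,0,0,-32,0,0,0,0,-38,0,0,0,0,-44,0,0,0,0,-50,0,0,0,0,-56,0,0,0,0,-60,0,0,0,0,-60,0,0,0,0,-60,0,0]'
```

```text
t: 2.47
tool_pos: [0.4556, -0.1749, 0.0404]
orientation: [-2.461, -1.951, 0.001]
force: [-5.2, 2.2, 6.1]
opening: 0.0004
gripper_force: 3.3
```

```bash
python3 -m inch '[0,0,0,0,0,0,0,0,0,0,0,0,0,0,0]'
python3 - <<'E'
from plant import robot, read_camera
import cv2,numpy as np
i=read_camera('scene')['image'];cv2.imwrite('pics/b3.png',cv2.resize(i[220:330,255:360],(573,600),interpolation=2))
p=np.load('p.npy');a,b=np.cos(p[2]),np.sin(p[2])
print('10mm along travel = ',-b*10,a*10)
E
```

```text
t: 2.72
tool_pos: [0.4556, -0.1749, 0.0407]
orientation: [-2.461, -1.951, 0.001]
force: [-5.2, 0.9, 5.5]
opening: 0.0002
gripper_force: 3.3
10mm along travel =  2.290795944949642 9.734076943326587
```

View pics/b3.png

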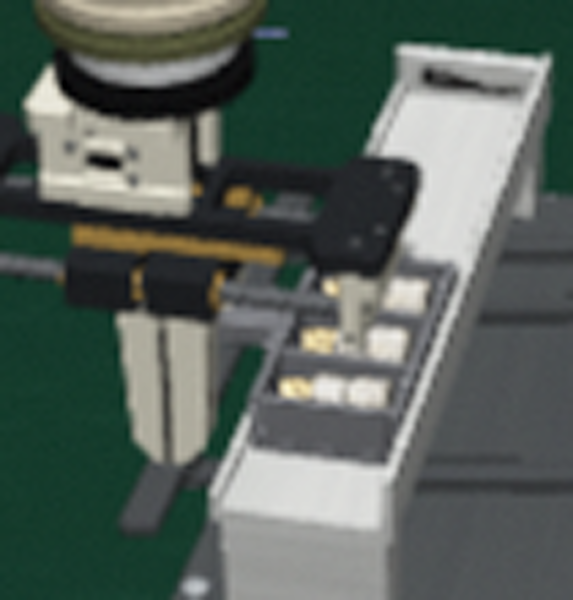

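Gate is down under the finger (z=0.041, ~5.5 N). The pale post of the hand's body at crop (355,350) lies near the rack in the picture, so I check its height.

Run:
```python
import numpy as np
from h import *
S=np.load('scene0.npz');p=np.load('p.npy');a,b=np.cos(p[2]),np.sin(p[2])
f=lambda u:((u-[255,220])*573/105)
for P in [(28,y,z) for y in(-178,-140,-103) for z in(85,105,125)]+[(-66,-147,41)]:
    P=np.array(P)/1e3;W=[p[0]+a*P[0]-b*P[1],p[1]+b*P[0]+a*P[1],P[2]];print(P,f(proj(S['K'],S['extrinsics'],[W])[0]).round())
```

```text
[ 0.028 -0.178  0.085] [376. 444.]
[ 0.028 -0.178  0.105] [376. 401.]
[ 0.028 -0.178  0.125] [375. 357.]
[ 0.028 -0.14   0.085] [399. 386.]
[ 0.028 -0.14   0.105] [398. 344.]
[ 0.028 -0.14   0.125] [398. 300.]
[ 0.028 -0.103  0.085] [420. 333.]
[ 0.028 -0.103  0.105] [420. 291.]
[ 0.028 -0.103  0.125] [419. 248.]
[-0.066 -0.147  0.041] [166. 456.]
```

The post clears the rack (bottom z≈0.10 or higher) and stays fixed relative to it. The upward force matches the spring. Now I push along the travel.

```bash
python3 -m inch '[1,4,0,0,0,2,8,0,0,0,3,13,0,0,0,4,17,0,0,0,5,21,0,0,0,6,25,0,0,0,7,30,0,0,0,8,34,0,0,0,9,38,0,0,0,10,43,0,0,0]'
python3 - <<'E'
from plant import robot, read_camera
import cv2
i=read_camera('scene')['image'];cv2.imwrite('pics/b4.png',cv2.resize(i[220:330,255:360],(573,600),interpolation=2))
E
```

```text
t: 3.6
tool_pos: [0.4677, -0.1336, 0.0421]
orientation: [2.459, 1.948, 0.001]
force: [-1.3, -5.0, 4.9]
opening: 0.0006
gripper_force: 3.4
```

View pics/b4.png

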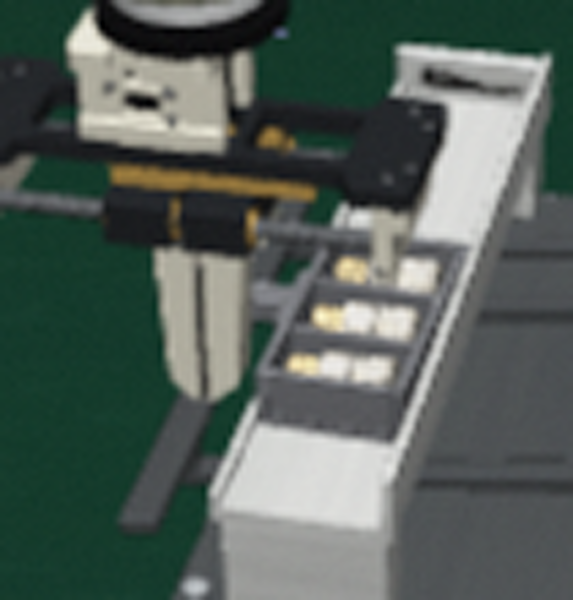

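The rack has started moving with the finger (rear edge from crop v≈450 to 428), while the bar is still down. Carry on.

```bash
python3 -m inch '[2,7,-1,0,0,3,14,-1,0,0,5,21,-1,0,0,6,28,-1,0,0,8,35,-1,0,0,10,42,-1,0,0,12,49,-1,0,0,13,56,-1,0,0,15,63,-1,0,0,16,70,-1,0,0]'; python3 -m inch '[2,7,0,0,0,3,14,0,0,0,5,21,0,0,0,6,28,0,0,0,8,35,0,0,0,9,41,0,0,0,11,46,0,0,0,12,51,0,0,0,13,56,0,0,0,14,60,0,0,0]'
python3 - <<'E'
from plant import robot
import numpy as np
p=np.load('p.npy');s=robot.read_state();w=s['tool_pos']-[p[0],p[1],0];a,b=np.cos(p[2]),np.sin(p[2]);print('chute',a*w[0]+b*w[1],-b*w[0]+a*w[1],w[2])
E
```

```text
t: 4.48
tool_pos: [0.4839, -0.0631, 0.041]
orientation: [2.459, 1.948, 0.002]
force: [1.0, -6.0, 6.0]
opening: 0.0003
gripper_force: 3.5
t: 5.32
tool_pos: [0.4977, -0.0028, 0.0408]
orientation: [2.459, 1.949, 0.002]
force: [-0.8, -4.8, 6.9]
opening: 0.0005
gripper_force: 3.6
chute -0.06471216592891153 0.03756144773208911 0.04081630898342618
```

Going steadily; about 25 mm to go, now slowly until the force rises.

```bash
python3 -m inch '[1,4,0,0,0,2,8,0,0,0,3,11,0,0,0,3,14,0,0,0,4,17,0,0,0,4,19,0,0,0,4,19,0,0,0]'; python3 -m inch '[0,2,0,0,0,1,4,0,0,0,1,4,0,0,0]'
```

```text
t: 5.9
tool_pos: [0.5018, 0.0164, 0.0409]
orientation: [2.459, 1.949, 0.003]
force: [-0.1, -2.8, 5.9]
opening: 0.0006
gripper_force: 2.9
t: 6.15
tool_pos: [0.5023, 0.0195, 0.0409]
orientation: [2.459, 1.949, 0.0]
force: [-3.4, -8.0, 8.9]
opening: 0.0004
gripper_force: 6.6
```

```bash
python3 -m inch '[0,2,0,0,0,0,2,0,0,0]'
python3 - <<'E'
from plant import robot, read_camera
import cv2
i=read_camera('scene')['image'];cv2.imwrite('pics/b5.png',cv2.resize(i[200:310,265:370],(573,600),interpolation=2))
E
```

```text
t: 6.32
tool_pos: [0.5024, 0.0197, 0.0409]
orientation: [2.458, 1.947, -0.002]
force: [-2.7, -18.1, 7.2]
opening: 0.0004
gripper_force: 11.1
```

View pics/b5.png

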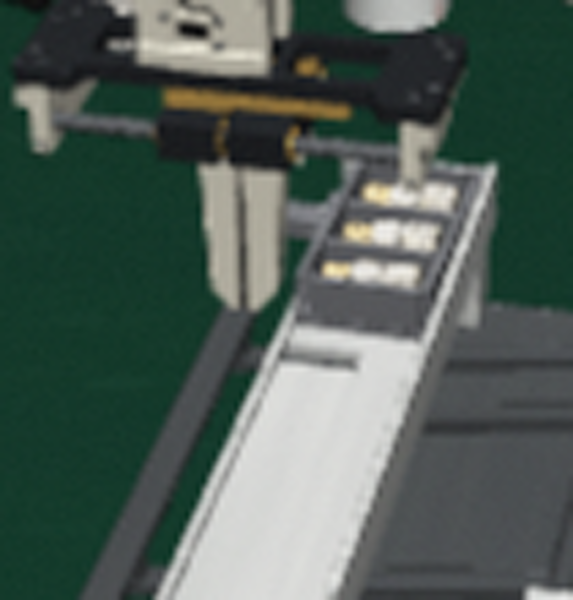

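The rack is hard against the end stop (force rising, no travel) and the gate slot at (320,358) is free behind it. I back off 5 mm while keeping the bar down, then lift clear.

```bash
python3 -m inch '[-1,-5,0,0,0,-2,-9,0,0,0,-2,-9,0,0,0,-2,-9,6,0,0,-2,-9,12,0,0,-2,-9,18,0,0,-2,-9,25,0,0,-2,-9,40,0,0,-2,-9,70,0,0,-2,-9,100,0,0]'; python3 -m inch '[0,0,20,0,0,0,0,20,0,0,0,0,20,0,0,0,0,20,0,0,0,0,20,0,0,0,0,20,0,0]'
python3 - <<'E'
from plant import robot, read_camera
import cv2
i=read_camera('scene')['image'];cv2.imwrite('pics/b6.png',cv2.resize(i[200:310,265:370],(573,600),interpolation=2))
E
```

```text
t: 7.2
tool_pos: [0.4966, 0.0143, 0.1389]
orientation: [-2.459, -1.949, 0.006]
force: [0.7, 0.8, 0.5]
opening: 0.0007
gripper_force: 0.0
t: 7.7
tool_pos: [0.4978, 0.0141, 0.1579]
orientation: [-2.46, -1.95, 0.004]
force: [0.4, -0.1, -0.2]
opening: 0.0003
gripper_force: 0.0
```

View pics/b6.png

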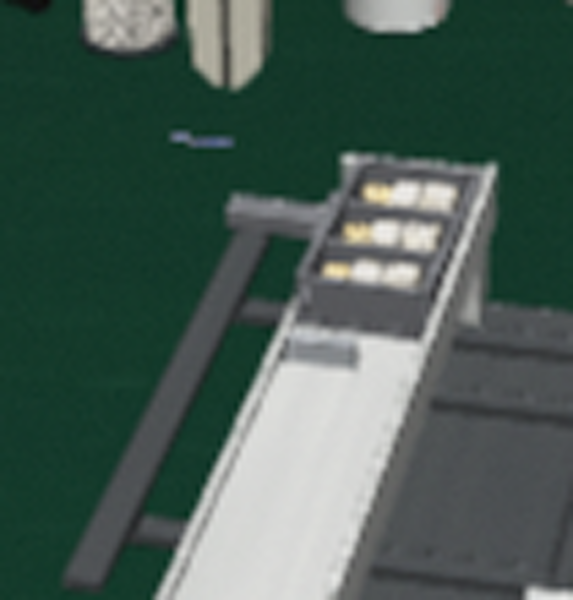

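The gate is up again behind the rack (blade at (322,348)), the rack sits flat at the end stop, and the hand is clear.

```bash
python3 -c "
from plant import job
print(job.close_job())"
```

```text
the job is handed in; nothing more can be done
None
```

The rack is against the end stop with the gate sprung up behind it and the hand clear of everything, and I handed the job in at about 8 s of the 38 s allowed; the hand-in gave no verdict.

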